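Hold the end cleat against the printing block for screwing

ROBOT

A 6-joint arm with a two-finger parallel gripper is mounted at the origin on the work surface. World frame = base frame: x ahead of the robot, y to its left, z up, the work surface at z = 0. Lengths are in mm, angles in rad, forces in N, time in s.
With the tool pointing down it reaches from about 275 to 825 mm from the base axis. Payload 4.9 kg.
Tool frame: the origin (TCP) lies at the very end of the fingers, on their centre line; the grasp point (between the pads) lies 19 mm behind it; z points along the fingers, y is the line along which they close (so a half turn about z gives the same grasp; the last joint's range is limited). The gripper opens to 85 mm and grips with 20 to 120 N. Pads are 22 mm wide; open, the fingers measure 114 mm over their backs; the gripper's body (76 mm by 85 mm) begins 54 mm behind the grasp point. The pads swing forward as they close: fully open they stand 13 mm farther back than shut.
Start: joints at [-1.247, 0.326, -0.193, 1.052, 0, 1.437], TCP at [243.101, -493.377, 231.281] pointing down, gripper open.
Joint ranges: [-2.65, 2.65], [-0.97, 1.79], [-1.3, 1.35], [-1.93, 2.1], [-1.47, 1.37], [-3.14, 3.14]. Speed limits (rad/s): [2.57, 2.57, 3.14, 3.14, 3.14, 3.14].

INTERFACE

Orientations are given as [roll, pitch, yaw] about the fixed x, y, z axes, in that order (R = Rz(yaw) Ry(pitch) Rx(roll)).
In Python, from bench import bot, solve_ik, imaging gives the robot as it stands. Calls block until the motion is done:
- bot.move_ptp(position, orientation): joint-space move of the TCP to a pose.
- bot.movel(position, rot=None, max_speed=150, threshold=None): straight line of the TCP; rot=None keeps the orientation; max_speed is the mean speed in mm/s. With threshold (N) it stops when the force on the tool has changed by that much, and returns True; else False.
- bot.move_j(angles): joint-space move.
- bot.grip(opening, effort=None): opening from 0.0 (shut) to 1.0 (fully open); effort is the grip in N (None keeps the last); returns when the fingers have stopped.
- bot.dwell(seconds).
- solve_ik(position, orientation): joint angles nearest the present ones, or None.
- bot.get_state(): the state.
- imaging.capture(name): name is "scene" or "side" or "wrist"; returns the picture (480x640x3 uint8, blue, green, red); there is no depth.
- imaging.camera_model(name): a dict with "K" (3x3 intrinsics, pixels), "position" and "rotation" of the camera in the world. Camera axes: x right, y up, looking along -z (the intrinsics and any distortion apply to the point x, -y, -z); pixel columns grow to the right and rows downward; lengths in mm; the calibration is good to about 2 mm. A picture is of the moment at which its call begins: read the wrist's pose just before it. camera_model takes no time and is no camera call; for the wrist camera it gives the pose at the moment of the call.
A pose or a line that the arm cannot do raises bot.IKError and nothing moves.
- bot.sign_off(): hands the job in; it is judged then, once.
The state is a dict: "t": time; "qpos": joint angles; "joint_velocities": joint speeds; "effort": joint torques, N m; "tcp_pos": TCP position; "orientation": TCP orientation; "contact_force": force on the tool from outside, world axes, zero at the start; "wrist_torque": the same for the moment, N m; "opening": opening from 0.0 (shut) to 1.0 (fully open); "gripper_force": force on a finger pad.
Only numpy, scipy, OpenCV 4.12 (cv2) and the standard library are available. Lean on these libraries where they do the work, as an engineer would, in place of code of your own. Each camera call takes 0.05 s, during which the arm holds its last target. There are 200 camera calls.

TASK

The long border printing block is clamped down in the assembly board with its bare end, where two pilot holes show, sticking out towards the robot. Pick up the new wooden end cleat from the bench, set its plain face square against that bare end, centred across it and with the tops level, started screws facing away from the block, and push it on gently with a steady force of about 14 N, so that a colleague can drive the screws. Finish while still holding it there in the gripper, pushing, and leave the other things on the bench where they are.

Things in the scene. Friction and masses are not known exactly. Their poses are not given: they have to be found in the camera images.
- jig: Fixed plywood board. Origin on the bench (z=0) straight below the middle of the block's bare end; x points along the block, away from that end, z up. Board: x 45 to 280 mm, y -100 to 60 mm, top 42 mm above the bench; the first 45 mm of block overhang it. Side fence 18 mm high at y 25 to 50 mm from x 70 mm on; toggle clamp at x 150 mm, 128 mm above the bench, handle out to y -160 mm.
- block: Border printing block, clamped on the board, immovable: dark wood, 220 mm long (x), 50 mm wide (y), 34 mm thick, its brass pattern 2 mm higher. Origin at its bare end, mid-width, on its underside (42 mm above the bench); x runs along the block away from the bare end, z up.
- block_end (a point): Centre of the block's bare end face, 59 mm above the bench; axes as the block's: x points into the block, y across it, z up. The end face is the plane x = 0.
- cleat: Loose end cleat, pale bare wood, about 50 g: 24 mm thick (x), 54 mm wide (y, 2 mm proud of the block each side), 34 mm high. Starts upright on the bench, screw face roughly to the robot (yaw within 0.5). Origin: centre of underside. Plain +x face goes on the block; two brass screws stand 10 mm out of the -x face. Grip across the 54 mm. Stiff: force rises fast after contact.
- cleat_face (a point): Centre of the cleat's plain +x face, 17 mm above its underside; axes as the cleat's.
- small_block: Bystander, loose: square printing block 62 x 62 x 34 mm with brass flowers on top; origin at the centre of its underside.
- screw_tin: Bystander, loose: round open tin of brass screws, 72 mm across, 28 mm high; origin at the centre of its underside.
- hammer: Bystander, loose: hammer about 220 mm long lying along its x axis; origin under its middle.
- offcut: Bystander, loose: plain pale batten 120 (x) x 24 (y) x 20 mm, no screws; origin at the centre of its underside.
Things that resemble listed ones, but are neither listed nor needed, are in the scene too. Leave any blue look-alike of the cleat alone.

How it is judged:
By the outcome, as a careful person would: the job done as asked, in the order asked, and still so for the second after the job is handed in, while the arm keeps its last pose, push and grip.
It also fails if it takes over 58 s, if anything falls off the work surface, if the arm or the gripper's body presses on something with over 40 N, if the wrist force passes 120 N, or if a joint passes its speed limit or range.

## Working session

There is one attempt and no reset: what is moved stays moved. The work goes in short steps, each a Python script; the robot and the scene stay as the last script left them, time stands still between calls to the robot, and variables do not carry over. Pictures are saved under pics/ and viewed, at most 10 in all, crops included, and the job is handed in when it is done.

```bash
mkdir -p pics; python3 - <<'E'
from bench import bot, imaging
import cv2,numpy as np
for n in("scene","side"):
    cv2.imwrite(f"pics/{n}0.png",imaging.capture(n)); m=imaging.camera_model(n); print(n,{k:(np.round(v,3).tolist() if not isinstance(v,str) else v) for k,v in m.items()})
print(imaging.camera_model("wrist"),bot.get_state())
E
```

```text
scene {'K': [[472.847, 0.0, 309.716], [0.0, 472.847, 233.023], [0.0, 0.0, 1.0]], 'position': [909.428, 423.796, 808.054], 'rotation': [0.654, -0.013, 2.456]}
side {'K': [[466.96, 0.0, 320.306], [0.0, 466.96, 241.014], [0.0, 0.0, 1.0]], 'position': [170.87, 647.498, 832.558], 'rotation': [0.786, 0.018, -2.669]}
{'K': array([[344.14344898,   0.        , 320.93651544],
       [  0.        , 344.14344898, 246.37052194],
       [  0.        ,   0.        ,   1.        ]]), 'position': array([ 311.14333561, -459.56580338,  372.2554613 ]), 'rotation': array([-3.00181124e-01,  8.17515827e-04, -1.11312682e+00])} {'t': 0.1, 'qpos': array([-1.24719056e+00,  3.26867638e-01, -1.93454302e-01,  1.05201207e+00,
       -1.95613768e-05,  1.43658263e+00]), 'joint_velocities': array([ 0.00066929, -0.00197816, -0.00023879,  0.00149603, -0.00017622,
       -0.00153854]), 'effort': array([ 1.23344365e-03, -4.44239151e+01,  2.63037568e+01,  7.84165721e-03,
       -1.13839649e-04, -5.89782175e-06]), 'tcp_pos': array([ 242.93070244, -492.87300685,  230.59252928]), 'orientation': array([-3.14006618e+00, -1.86373248e-04,  4.57819340e-01]), 'contact_force': array([ 0.04516053,  0.50667349, -0.61648259]), 'wrist_torque': array([0.03428948, 0.02909466, 0.03359959]), 'gripper_force': 0.0, 'opening': 0.9963772544920102}
```

View pics/scene0.png

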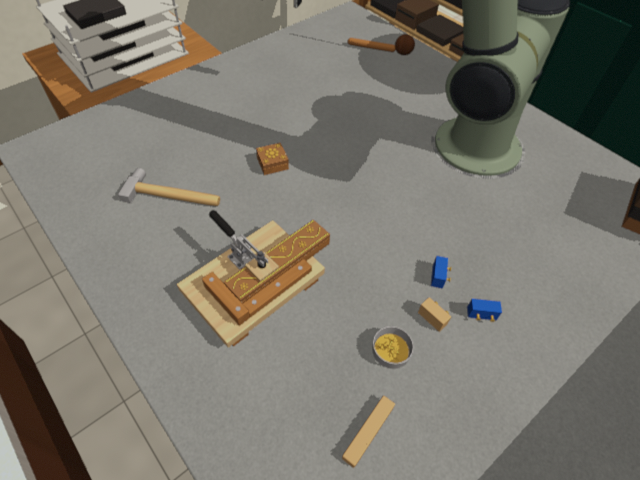

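View pics/side0.png

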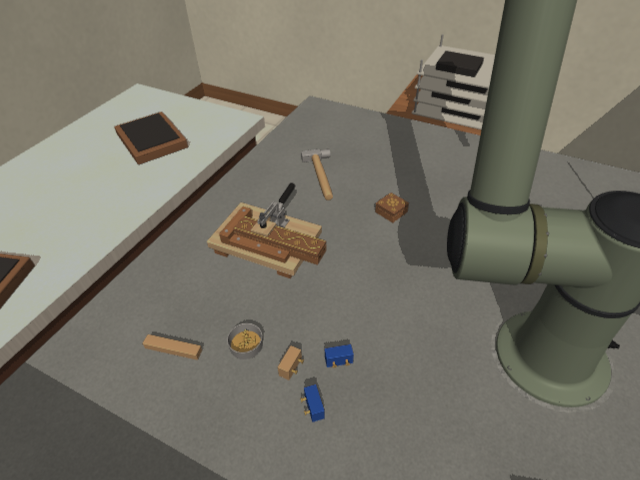

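Scene: the pale cleat is at about (435,314), blue look-alikes at (440,272) and (486,310), and the tin at (393,348). The block's bare end is at about (325,235). Side: cleat (290,361), bare end (322,250).

```bash
cat > h.py <<'E'
import numpy as np, cv2
from scipy.spatial.transform import Rotation as R
from bench import bot, imaging, solve_ik
def ray(m,uv):
    K=m["K"]; d=np.array([(uv[0]-K[0,2])/K[0,0],-(uv[1]-K[1,2])/K[1,1],-1.])
    return np.array(m["position"]),R.from_euler("xyz",m["rotation"]).apply(d)
def cast(m,uv,z):
    p,d=ray(m,uv); return p+d*(z-p[2])/d[2]
def proj(m,P):
    c=R.from_euler("xyz",m["rotation"]).inv().apply(np.array(P,float)-m["position"])
    K=m["K"]; return np.array([K[0,2]+K[0,0]*c[0]/-c[2],K[1,2]-K[1,1]*c[1]/-c[2]])
def tri(obs):
    A=np.zeros((3,3));b=np.zeros(3)
    for m,uv in obs:
        p,d=ray(m,uv); d/=np.linalg.norm(d); Q=np.eye(3)-np.outer(d,d); A+=Q;b+=Q@p
    return np.linalg.solve(A,b)
E
python3 - <<'E'
from h import *
s,d=(imaging.camera_model(n) for n in("scene","side"))
for n,a,b,z in (("cleat",(435,314),(290,361),17),("blue1",(440,272),(340,355),17),("blue2",(486,310),(314,403),17),("tin",(393,348),(246,341),14),("batten",(370,431),(172,347),10),("end",(329,233),(325,252),76)):
    print(n,cast(s,a,z).round(),cast(d,b,z).round(),tri([(s,a),(d,b)]).round())
for n,m in(("scene",s),("side",d)):
    im=cv2.imread(f"pics/{n}0.png"); c=(435,314) if n=="scene" else (290,361); e=(310,240) if n=="scene" else (300,245)
    o=[cv2.resize(im[y-40:y+40,x-50:x+50],None,fx=4,fy=4,interpolation=cv2.INTER_CUBIC) for x,y in(c,e)]
    cv2.imwrite(f"pics/{n}c.png",np.hstack(o))
cv2.imwrite("pics/crop.png",np.vstack([cv2.resize(cv2.imread(f"pics/{n}c.png"),(750,300)) for n in("scene","side")]))
E
```

```text
cleat [455. 255.  17.] [457. 251.  17.] [456. 254.  20.]
blue1 [377. 199.  17.] [375. 195.  17.] [375. 197.  16.]
blue2 [374. 310.  17.] [375. 307.  17.] [374. 309.  19.]
tin [564. 253.  14.] [562. 250.  14.] [563. 251.  13.]
batten [693. 329.  10.] [692. 327.  10.] [692. 328.  10.]
end [517.  19.  76.] [503.   6.  76.] [508.   5.  65.]
```

View pics/crop.png

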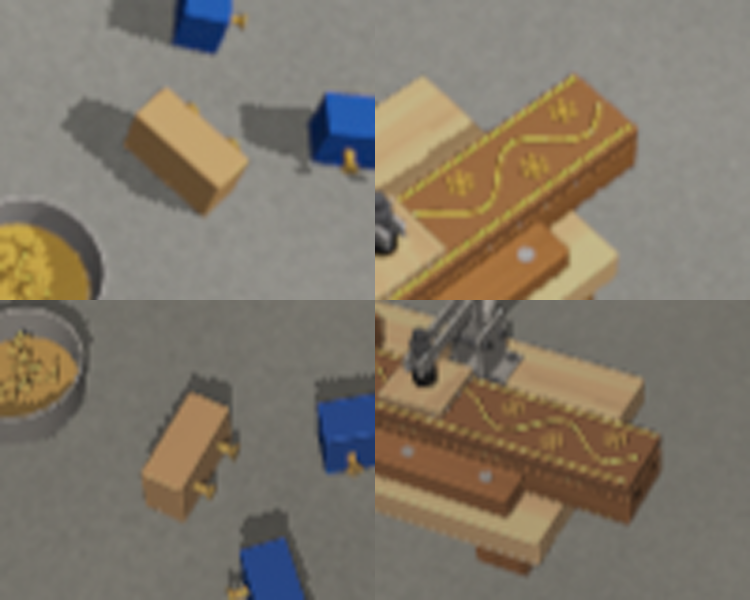

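The rays agree to about 3 mm. The cleat is at about (456,254) and the bare end at about (508,8). Next I'll look closer with the wrist camera, bare end first and then the cleat.

```bash
python3 - <<'E'
from h import *
import pickle
s,d=(imaging.camera_model(n) for n in("scene","side"))
print("blockdir pts",cast(s,(329,233),76).round(), cast(s,(212,280),76).round())
out={}
for n,(x,y,z) in (("end",(548,8,290)),("cleat",(495,254,210))):
    print(solve_ik([x,y,z],[np.pi,0,0]), solve_ik([x,y,z],[np.pi,0,np.pi]))
    bot.move_ptp([x,y,z],[np.pi,0,0]); bot.dwell(.3)
    m=imaging.camera_model("wrist"); im=imaging.capture("wrist"); out[n]=m
    cv2.imwrite(f"pics/w_{n}.png",im)
pickle.dump(out,open("m.pkl","wb"))
a=[cv2.resize(cv2.imread(f"pics/w_{n}.png"),(640,480))[:,120:520] for n in out]
cv2.imwrite("pics/w2.png",np.hstack(a)); st=bot.get_state();print(st["t"],st["tcp_pos"],st["contact_force"])
E
```

```text
blockdir pts [517.  19.  76.] [752. -32.  76.]
[-0.12010172  0.29124023 -0.09048403  1.18907206  0.          3.02149094] [-0.12010172  0.29124023 -0.09048403  1.18907206  0.         -0.12010172]
[ 0.34142101  0.35271844 -0.21046739  1.00761049  0.         -2.80017165] [ 0.34142101  0.35271844 -0.21046739  1.00761049  0.          0.34142101]
7.7 [495.00275007 253.98527735 210.00030559] [ 0.08250983 -0.11685836 -1.21665122]
```

View pics/w2.png

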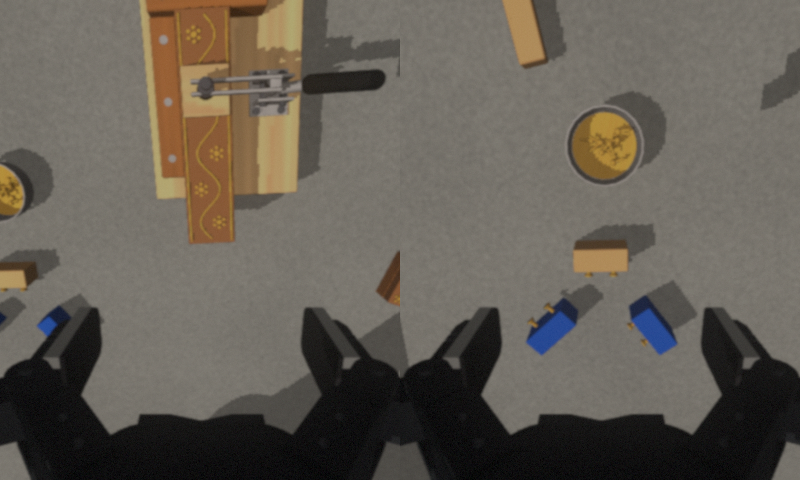

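The bare end's near edge is at about row 242, columns 308–355 in the wrist picture. The cleat's top face is at rows 250–272, columns 294–348, with screws towards the robot and the plain face away from it. Next I'll measure both from masks.

```bash
cat > meas.py <<'E'
from h import *
def quad(im,seed,lo,m,z,roi):
    """min-area rectangle of the mask component at seed, corners cast on plane z"""
    x0,y0,x1,y1=roi; b=np.zeros(im.shape[:2],np.uint8); c=cv2.inRange(im,*lo); b[y0:y1,x0:x1]=c[y0:y1,x0:x1]
    b=cv2.morphologyEx(b,cv2.MORPH_CLOSE,np.ones((3,3)))
    n,l=cv2.connectedComponents(b); k=(l==l[seed[1],seed[0]]).astype(np.uint8)
    cs=max(cv2.findContours(k,0,1)[0],key=cv2.contourArea)
    P=np.array([cast(m,p[0],z)[:2] for p in cs],np.float32)
    return cv2.minAreaRect(P),cv2.boundingRect(cs),P
E
python3 - <<'E'
from meas import *
import pickle
M=pickle.load(open("m.pkl","rb"))
im=cv2.imread("pics/w_cleat.png"); print(M["cleat"]["position"],M["cleat"]["rotation"])
print("col",im[236:280:2,320].tolist())
im2=cv2.imread("pics/w_end.png"); print("end col",im2[225:256:2,331].tolist()); print("row",im2[225,300:362:3].tolist())
for t in (140,160,180): 
    r,b,P=quad(im,(320,260),((0,0,t),(150,200,255)),M["cleat"],34,(280,225,370,290)); print(t,r,b)
E
```

```text
[570.92185741 254.1503484  351.66416865] [-3.00010917e-01 -8.57552623e-04 -1.57097081e+00]
col [[72, 77, 81], [71, 79, 81], [51, 64, 77], [42, 59, 75], [39, 57, 76], [41, 57, 76], [46, 73, 96], [78, 121, 157], [89, 139, 175], [88, 138, 175], [88, 138, 174], [90, 139, 175], [89, 138, 172], [90, 140, 173], [89, 138, 174], [89, 139, 175], [90, 139, 175], [88, 135, 170], [104, 120, 137], [108, 116, 122], [107, 114, 119], [106, 114, 119]]
end col [[56, 92, 137], [57, 88, 136], [56, 90, 134], [54, 87, 134], [52, 85, 129], [53, 86, 125], [54, 106, 144], [56, 97, 140], [61, 91, 134], [91, 104, 122], [108, 116, 121], [115, 121, 126], [112, 120, 123], [110, 118, 124], [110, 119, 125], [109, 117, 122]]
row [[108, 116, 122], [106, 115, 120], [104, 115, 124], [59, 104, 143], [53, 91, 133], [56, 91, 136], [56, 90, 135], [58, 118, 150], [54, 86, 131], [55, 89, 137], [55, 90, 135], [58, 111, 155], [55, 103, 146], [51, 100, 136], [55, 103, 144], [60, 105, 149], [58, 91, 139], [54, 120, 153], [76, 92, 114], [108, 116, 122], [108, 117, 122]]
140 ((455.3808898925781, 254.94454956054688), (28.518291473388672, 53.314449310302734), 1.515882968902588) (293, 249, 55, 29)
160 ((458.0745849609375, 254.80508422851562), (51.26213073730469, 21.791894912719727), 89.97422790527344) (294, 250, 53, 22)
180 ((426.0810546875, 254.97874450683594), (780.6474609375, 501.82611083984375), 89.92878723144531) (0, 0, 640, 480)
```

```bash
cat >> meas.py <<'E'
def edges(im,m,z,axis,rng,lo,hi,th,rise):
    """sub-pixel crossings of R-B=th along columns (axis=0) or rows (axis=1), cast on plane z"""
    g=cv2.GaussianBlur(im,(3,3),0).astype(float); g=g[:,:,2]-g[:,:,0]; out=[]
    for k in range(*rng):
        v=(g[lo:hi,k] if axis==0 else g[k,lo:hi])-th
        i=np.where((v[:-1]<0)&(v[1:]>=0) if rise else (v[:-1]>=0)&(v[1:]<0))[0]
        if len(i)==0: continue
        i=i[0] if rise else i[-1]; e=lo+i+v[i]/(v[i]-v[i+1])
        out.append(cast(m,(k,e) if axis==0 else (e,k),z)[:2])
    P=np.array(out); 
    for _ in range(3):
        vx,vy,cx,cy=cv2.fitLine(P.astype(np.float32),cv2.DIST_HUBER,0,.01,.01).ravel()
        r=np.abs((P-[cx,cy])@[-vy,vx]); P=P[r<max(.6,2*np.median(r))]
    return np.array([cx,cy]),np.array([vx,vy]),r.mean()
E
python3 - <<'E'
from meas import *
import pickle
M=pickle.load(open("m.pkl","rb")); f=lambda e:(e[0].round(1),round(float(np.arctan(e[1][1]/e[1][0])),4),round(float(np.arctan(e[1][0]/e[1][1])),4),round(e[2],2))
im=cv2.imread("pics/w_cleat.png"); m=M["cleat"]
print("front",f(edges(im,m,34,0,(298,345),244,258,60,True)))
print("back",f(edges(im,m,34,0,(318,328),262,280,50,False)))
print("L",f(edges(im,m,34,1,(253,270),285,305,45,True)),"R",f(edges(im,m,34,1,(253,270),335,360,45,False)))
im=cv2.imread("pics/w_end.png"); m=M["end"]
print("end",f(edges(im,m,76,0,(313,352),230,255,45,False)))
print("L",f(edges(im,m,76,1,(203,236),295,322,45,True)),"R",f(edges(im,m,76,1,(203,236),335,370,45,False)))
E
```

```text
front (array([470.2, 256.2], dtype=float32), -1.5442, -0.0266, np.float64(0.06))
back (array([446.7, 252.4], dtype=float32), -1.5662, -0.0046, np.float64(0.02))
L (array([457.8, 281.5], dtype=float32), 0.0125, 1.5583, np.float64(0.05)) R (array([458. , 227.8], dtype=float32), 0.016, 1.5548, np.float64(0.02))
end (array([518.4,  -4.8], dtype=float32), -1.5219, -0.0488, np.float64(0.03))
L (array([544. ,  22.2], dtype=float32), 0.0545, 1.5163, np.float64(0.06)) R (array([542.1, -27.2], dtype=float32), 0.0452, 1.5256, np.float64(0.08))
```

Cleat: centre (458.5, 254.6), yaw about 0.02, size 23.5 x 53.7 mm. Bare end: centre (518.4, -3.7), yaw 0.049, width 49.3 mm. Both match the given sizes, so I'll grasp.

```bash
python3 - <<'E'
from meas import *
yb=.049; ex=np.array([np.cos(yb),np.sin(yb),0]); ey=np.array([-np.sin(yb),np.cos(yb),0]); E=np.array([518.4,-3.7,76])
for n in("scene","side"):
    m=imaging.camera_model(n); print(n,[proj(m,E+s*25*ey).round(1) for s in(1,-1)])
o=[np.pi,0,.018]
bot.move_ptp([458.5,254.65,110],o); bot.grip(1.0,60)
print(bot.movel([458.5,254.65,2],max_speed=60,threshold=15)); s=bot.get_state(); print(s["tcp_pos"],s["contact_force"])
bot.grip(0.0,60); s=bot.get_state(); print(s["opening"],s["gripper_force"],s["contact_force"])
cv2.imwrite("pics/g_w.png",imaging.capture("wrist"))
print(bot.movel([458.5,254.65,150],max_speed=80)); bot.dwell(.3); s=bot.get_state(); print(s["t"],s["opening"],s["gripper_force"],s["contact_force"],s["qpos"])
cv2.imwrite("pics/g.png",np.hstack([imaging.capture("wrist")[:,120:520],imaging.capture("side")[150:,100:500][:0].reshape(0,400,3) if 0 else cv2.resize(imaging.capture("side")[150:470,180:447],(400,480))]))
E
```

```text
scene [array([329.8, 233.8]), array([312.6, 218.9])]
side [array([316. , 254.5]), array([325.1, 240. ])]
False
[458.74573371 254.75434972   2.31224232] [-0.40547507  0.70542338  0.42821059]
0.621606352977638 63.39122772216797 [0.2420399  0.24950989 3.94431842]
False
13.125 0.6215783665547341 63.053133487701416 [-0.55972852  0.13883191 -0.73122287] [ 3.66157030e-01  3.50457827e-01 -3.81229827e-01  8.39307226e-01
  1.17855451e-05 -2.79341670e+00]
```

View pics/g.png

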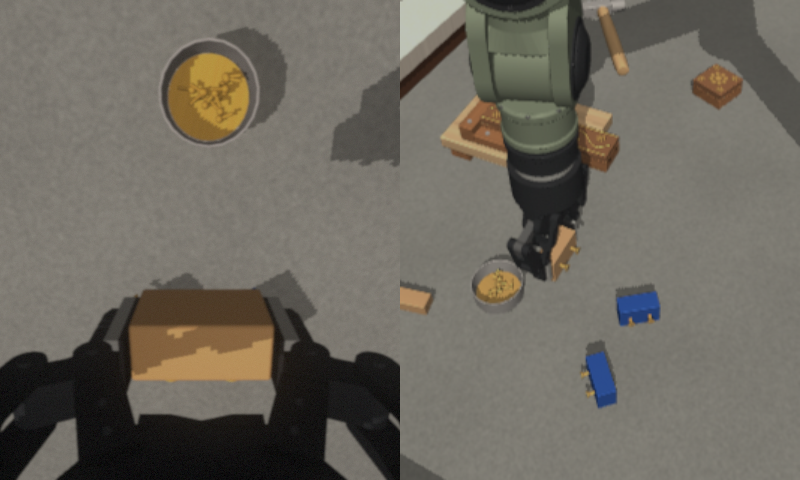

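The cleat is held upright and centred in the fingers, top face at rows 320–380 with screws to the robot side. The reprojected block corners match both fixed cameras to about 1 px. I'll bring it to just short of the end.

```bash
python3 - <<'E'
from meas import *
yb=.049; ex=np.array([np.cos(yb),np.sin(yb),0]); E=np.array([518.4,-3.7,0]); o=[np.pi,0,yb]
P=lambda gap,z:(E-ex*(12+gap)+[0,0,z]).tolist()
bot.move_ptp(P(60,150),o)
bot.movel(P(60,44.2),max_speed=80)
print(bot.movel(P(8,44.2),max_speed=50,threshold=8)); bot.dwell(.4)
s=bot.get_state(); print(s["t"],s["tcp_pos"],s["orientation"],s["contact_force"],s["qpos"].round(2),P(8,44.2))
import pickle; m=imaging.camera_model("wrist"); im=imaging.capture("wrist"); pickle.dump(m,open("m2.pkl","wb"))
cv2.imwrite("pics/pre.png",im)
sc=imaging.capture("scene");sd=imaging.capture("side");cv2.imwrite("pics/pre_sc.png",sc);cv2.imwrite("pics/pre_sd.png",sd)
cv2.imwrite("pics/pre2.png",np.hstack([im[:,120:520],np.vstack([cv2.resize(q[200:280,270:370],(400,240),interpolation=cv2.INTER_CUBIC) for q in(sc,sd)])[:480]]))
E
```

```text
False
20.9833 [498.38672694  -4.68288558  44.23003207] [-3.14157076e+00 -3.30947967e-05  4.89947134e-02] [ 0.0414286   0.07513288 -0.14019469] [-0.16  0.45 -0.56  0.56  0.    2.93] [498.42400519638363, -4.679607883743184, 44.2]
```

View pics/pre2.png

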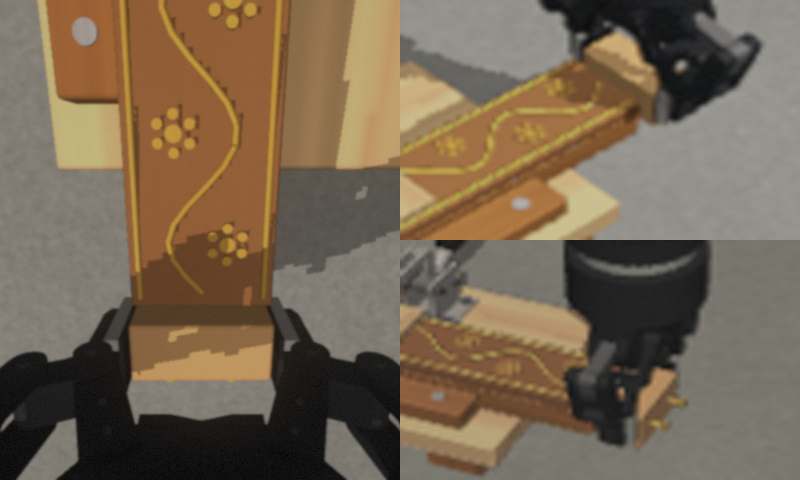

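Wrist view: the block's end edge is at about row 306 and the cleat's top plain edge at about row 324, parallel, with a gap of several mm. I'll check centring and gap numerically in this one image.

```bash
python3 - <<'E'
from meas import *
import pickle
m=pickle.load(open("m2.pkl","rb")); im=cv2.imread("pics/pre.png")
yb=.049; ex=np.array([np.cos(yb),np.sin(yb)]); ey=np.array([-ex[1],ex[0]]); T=np.array([498.39,-4.68])
def f(e,axis):
    v=e[1]; a=np.arctan(v[1]/v[0]) if axis else np.arctan(-v[0]/v[1]); d=e[0]-T
    print("  along",round(float(d@ex),2),"across",round(float(d@ey),2),"yaw",round(float(a),4),"res",round(float(e[2]),2))
print("cleat sides"); f(edges(im,m,76,1,(345,376),235,265,40,True),1); f(edges(im,m,76,1,(345,376),380,410,40,False),1)
print("block sides"); f(edges(im,m,76,1,(250,296),235,275,40,True),1); f(edges(im,m,76,1,(240,296),380,420,30,False),1)
g=im.astype(int); print("cols b,g,r at 300:",[g[r,300].tolist() for r in range(296,332,2)])
print("rear edge"); f(edges(im,m,76,0,(262,385),370,390,45,False),0)
print("row 290 R",im[290,384:402].tolist()); print("row 365 R",im[365,386:402].tolist())
print([cast(m,(320,r),76)[0].round(2) for r in (305,323,380)])
E
```

```text
cleat sides
  along -1.1 across 26.3 yaw 0.0404 res 0.06
  along -1.61 across -26.43 yaw 0.0502 res 0.01
block sides
  along 32.35 across 24.36 yaw 0.0915 res 0.09
  along 34.16 across -24.55 yaw 0.0431 res 0.03
cols b,g,r at 300: [[37, 65, 98], [38, 64, 100], [38, 65, 100], [39, 65, 99], [38, 62, 94], [36, 59, 82], [36, 58, 80], [37, 61, 83], [36, 59, 82], [37, 58, 81], [37, 60, 82], [37, 60, 82], [41, 62, 83], [37, 59, 81], [41, 65, 87], [55, 85, 115], [65, 102, 134], [88, 138, 176]]
rear edge
  along -11.4 across -0.62 yaw 0.0488 res 0.07
row 290 R [[40, 94, 127], [42, 89, 120], [37, 78, 110], [44, 72, 105], [45, 72, 103], [45, 71, 103], [47, 69, 99], [62, 78, 99], [90, 101, 113], [109, 119, 125], [117, 125, 130], [118, 126, 132], [119, 127, 132], [121, 129, 135], [119, 129, 134], [117, 126, 132], [119, 127, 134], [116, 125, 130]]
row 365 R [[97, 152, 192], [94, 148, 190], [92, 145, 185], [88, 136, 177], [72, 114, 150], [53, 82, 110], [36, 53, 68], [29, 34, 44], [24, 29, 35], [24, 31, 35], [24, 33, 37], [30, 34, 38], [33, 40, 44], [42, 44, 53], [42, 46, 50], [41, 46, 49]]
[np.float64(518.6), np.float64(511.46), np.float64(487.15)]
```

Cleat and block are centred on each other within 0.1 mm, and their widths scale alike (0.976 and 0.978), so the tops are level. I'll compare the two facing edges for squareness, then push.

```bash
python3 - <<'E'
from meas import *
import pickle
m=pickle.load(open("m2.pkl","rb")); im=cv2.imread("pics/pre.png")
r=cv2.GaussianBlur(im,(5,3),0)[:,:,2].astype(float)
def line(lo,hi,sign):
    g=np.diff(r[lo:hi],axis=0)*sign; P=[]
    for c in range(262,384):
        k=int(g[:,c].argmax())
        if 0<k<len(g)-1 and g[k,c]>4:
            a,b,d=g[k-1:k+2,c]; P.append(cast(m,(c,lo+k+.5+.5*(a-d)/(a-2*b+d)),76)[:2])
    P=np.array(P,np.float32); 
    for _ in range(4):
        v=cv2.fitLine(P,cv2.DIST_HUBER,0,.01,.01).ravel(); e=np.abs((P-v[2:])@[-v[1],v[0]]); P=P[e<max(.3,2.5*np.median(e))]
    return -v[0]/v[1],v[2:],len(P),e.mean()
for a in(line(299,314,-1),line(316,334,1)): print("yaw",a)
E
```

```text
yaw (np.float32(0.047757126), array([518.9183   ,  -4.7772737], dtype=float32), 121, np.float32(0.07259191))
yaw (np.float32(0.051229596), array([510.57632  ,  -4.7746773], dtype=float32), 109, np.float32(0.0661367))
```

Edges are parallel to 0.003 rad and the gap is about 8.3 mm. I'll trim the yaw to 0.0465 and push.

```bash
python3 - <<'E'
from meas import *
yb=.048; ex=np.array([np.cos(yb),np.sin(yb),0]); o=[np.pi,0,.0465]
p0=np.array([498.42,-4.68,44.2])
bot.movel((p0+4*ex).tolist(),o,max_speed=30); bot.dwell(.3)
f0=bot.get_state()["contact_force"].copy(); F=lambda:-(bot.get_state()["contact_force"]-f0)@ex
print("f0",f0.round(2)); print(bot.movel((p0+12*ex).tolist(),max_speed=6,threshold=3))
bot.dwell(.3); s=bot.get_state(); a=(s["tcp_pos"]-p0)@ex; print("contact at",a,F(),s["contact_force"].round(2))
cmd=a
for i in range(25):
    f=F()
    if f>12.5: break
    cmd+=.25 if f<3 else min(.2,max(.03,(14-f)*.02)); q=p0+cmd*ex
    bot.movel(q.tolist(),max_speed=10); bot.dwell(.15); s=bot.get_state()
    print(round(cmd,2),round(float((s["tcp_pos"]-p0)@ex),2),round(float(F()),2),round(s["t"],1))
    if s["t"]>42: break
print(s["contact_force"],s["wrist_torque"],s["tcp_pos"])
E
```

```text
f0 [-0.78 -0.62 -0.55]
True
contact at 6.824600943406203 -0.5606479099328349 [-0.24 -0.2   0.14]
7.07 7.1 -0.89 23.2
7.32 7.32 -1.19 23.6
7.57 7.6 -0.15 24.0
7.82 7.83 -1.08 24.4
8.07 7.89 -0.03 24.8
8.32 7.88 2.68 25.2
8.57 7.9 4.61 25.6
8.76 7.87 3.09 26.0
8.96 7.9 6.25 26.4
9.12 7.9 5.86 26.8
9.28 7.87 5.73 27.2
9.45 7.86 6.79 27.6
9.59 7.88 5.95 28.0
9.75 7.87 6.06 28.4
9.91 7.85 6.85 28.8
10.05 7.84 7.64 29.2
10.18 7.87 8.32 29.6
10.29 7.8 7.56 30.0
10.42 7.8 8.78 30.4
10.53 7.81 8.69 30.8
10.63 7.83 9.06 31.2
10.73 7.83 8.97 31.6
10.83 7.83 9.19 32.0
10.93 7.82 9.35 32.4
11.02 7.82 10.58 32.8
[-11.34029591  -1.20734837   6.12870511] [-0.29200376  1.88095184  0.09962148] [506.22815405  -4.19845393  43.6413993 ]
```

Contact came at the expected spot, but the arm is compliant and the TCP sagged 0.6 mm with some downward load. I'll back off, check the hold, and push again with height and tilt compensated.

```bash
cat > push.py <<'E'
from meas import *
yb=.048; ex=np.array([np.cos(yb),np.sin(yb),0]); ey=np.array([-ex[1],ex[0],0]); p0=np.array([498.42,-4.68,44.2]); o=np.array([np.pi,0,.0465])
def cf(n=5):
    a=[]
    for _ in range(n): bot.dwell(.02); a.append(bot.get_state()["contact_force"])
    return np.mean(a,0)
def err(s):
    d=s["tcp_pos"]-p0; r=(R.from_euler("xyz",o)*R.from_euler("xyz",s["orientation"]).inv()).as_rotvec()
    return d@ex,d@ey,d[2],r
E
python3 - <<'E'
from push import *
s=bot.get_state(); print("loaded",[np.round(v,4) for v in err(s)])
bot.movel((p0+4*ex).tolist(),o.tolist(),max_speed=25); bot.dwell(.3)
s=bot.get_state(); f0=cf(); print("free",[np.round(v,4) for v in err(s)],f0.round(2),s["opening"],s["gripper_force"])
np.save("f0.npy",f0); cv2.imwrite("pics/free.png",imaging.capture("wrist")); print(bot.get_state()["t"])
a=cv2.imread("pics/pre.png");b=cv2.imread("pics/free.png")
for r in(a,b): # cleat rear top edge and front edge rows per column
    g=r[:,:,2].astype(int)-r[:,:,0]; print([ (int(np.where(g[:,c]>45)[0][np.where(g[:,c]>45)[0]<395][-1])) for c in (270,300,320,340,380)], [int(v) for v in r[314:332:2,300,2]])
E
```

```text
loaded [np.float64(7.8223), np.float64(0.1063), np.float64(-0.5586), array([ 0.0005, -0.0091,  0.0001])]
free [np.float64(4.2554), np.float64(-0.0194), np.float64(0.0326), array([-0.    ,  0.0003, -0.    ])] [ 0.14  0.34 -0.74] 0.6199640651118853 63.08636426925659
33.7083
[380, 380, 380, 380, 379] [81, 82, 82, 83, 81, 87, 115, 134, 176]
[380, 380, 380, 380, 379] [92, 83, 79, 82, 81, 91, 115, 134, 171]
```

The cleat hasn't moved in the grip. Pushing again with closed-loop correction of height, sideways position and tilt.

```bash
python3 - <<'E'
from push import *
f0=np.load("f0.npy"); x=7.6; yz=np.zeros(2); rc=np.zeros(3)
def go(v):
    q=p0+x*ex+yz[0]*ey+[0,0,yz[1]]
    bot.movel(q.tolist(),(R.from_rotvec(rc)*R.from_euler("xyz",o)).as_euler("xyz").tolist(),max_speed=v)
go(25); ok=0
for i in range(40):
    F=cf(4)-f0; s=bot.get_state(); e=err(s); f=-F@ex
    print(round(x,2),"f",round(f,1),"Fz",round(F[2],1),"Fy",round(F@ey,1),"pos",np.round(e[:3],2),"rot",e[3].round(4),round(s["t"],1))
    if s["t"]>51: break
    if abs(f-14)<.7 and abs(e[2])<.2 and np.abs(e[3]).max()<.004:
        ok+=1
        if ok>=3: break
        bot.dwell(.2); continue
    ok=0; x+=np.clip((14-f)*.12,-.3,.45); yz+=.5*np.array([-e[1],-e[2]]); rc+=.5*e[3]; go(15)
for n in("wrist","scene","side"): cv2.imwrite(f"pics/fin_{n}.png",imaging.capture(n))
w,sc,sd=(cv2.imread(f"pics/fin_{n}.png") for n in("wrist","scene","side"))
cv2.imwrite("pics/fin.png",np.hstack([w[:,120:520],np.vstack([cv2.resize(q[200:280,270:370],(400,240),interpolation=cv2.INTER_CUBIC) for q in(sc,sd)])]))
print(bot.get_state()["t"])
E
```

```text
7.6 f 0.4 Fz 0.3 Fy 0.1 pos [7.78 0.   0.01] rot [ 0.      0.0002 -0.0001] 34.1
8.05 f 0.6 Fz -0.0 Fy 0.2 pos [ 8.    0.02 -0.02] rot [-0.     -0.0002  0.    ] 34.4
8.5 f 2.6 Fz 1.8 Fy 0.1 pos [ 8.03  0.01 -0.07] rot [ 0.0001 -0.0008  0.    ] 34.7
8.95 f 5.5 Fz 2.7 Fy -0.9 pos [ 7.97  0.03 -0.18] rot [ 0.0001 -0.0013  0.    ] 35.0
9.4 f 6.4 Fz 3.6 Fy -0.9 pos [ 7.98  0.02 -0.18] rot [ 0.0001 -0.0015  0.0001] 35.3
9.85 f 6.8 Fz 4.0 Fy -0.8 pos [ 7.99  0.02 -0.18] rot [ 0.0002 -0.0015  0.    ] 35.6
10.3 f 8.0 Fz 4.2 Fy -1.6 pos [ 7.99  0.03 -0.2 ] rot [ 0.0001 -0.0016  0.    ] 36.0
10.75 f 8.8 Fz 4.7 Fy -0.8 pos [ 7.99  0.06 -0.18] rot [ 0.0001 -0.0016  0.    ] 36.3
11.2 f 9.7 Fz 5.0 Fy -1.2 pos [ 8.01  0.02 -0.18] rot [ 0.0002 -0.0016  0.    ] 36.6
11.65 f 10.3 Fz 5.7 Fy -1.2 pos [ 7.98  0.03 -0.19] rot [ 0.0001 -0.0016  0.0001] 36.9
12.09 f 11.4 Fz 5.3 Fy -1.5 pos [ 8.    0.05 -0.2 ] rot [ 0.0001 -0.0016  0.    ] 37.2
12.4 f 12.0 Fz 6.2 Fy -1.6 pos [ 8.02  0.05 -0.18] rot [ 0.0001 -0.0013 -0.    ] 37.5
12.64 f 12.2 Fz 5.9 Fy -1.4 pos [ 8.01  0.05 -0.19] rot [ 0.0001 -0.0011 -0.    ] 
[... 704 characters left out ...]
04 f 12.4 Fz 2.3 Fy -1.2 pos [ 8.04  0.06 -0.18] rot [-0.0001 -0.0005  0.    ] 40.7
14.23 f 13.3 Fz 1.7 Fy -1.1 pos [ 8.05  0.07 -0.18] rot [-0.0001 -0.0006 -0.0001] 41.0
14.23 f 13.2 Fz 1.7 Fy -1.3 pos [ 8.06  0.04 -0.18] rot [-0.     -0.0006  0.    ] 41.3
14.33 f 13.6 Fz 1.1 Fy -1.7 pos [ 8.05  0.06 -0.17] rot [-0.0001 -0.0005  0.    ] 41.6
14.33 f 12.8 Fz 1.5 Fy -1.2 pos [ 8.03  0.04 -0.18] rot [-0.0001 -0.0005 -0.    ] 41.9
14.48 f 13.9 Fz 0.4 Fy -1.3 pos [ 8.08  0.03 -0.15] rot [-0.     -0.0004  0.    ] 42.2
14.48 f 13.5 Fz 0.8 Fy -1.3 pos [ 8.03  0.07 -0.18] rot [-0.0001 -0.0006 -0.0001] 42.5
14.48 f 13.4 Fz 1.2 Fy -1.5 pos [ 8.04  0.05 -0.17] rot [-0.     -0.0005  0.    ] 42.7
42.8833
```

View pics/fin.png

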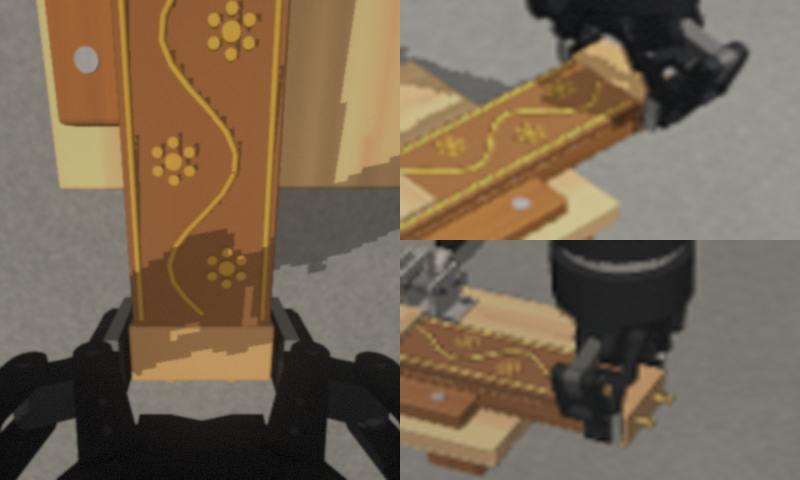

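The seam is closed at row 326 with no gap, the cleat (columns 131–273) sits evenly over the block, and the tops are level. The push is steady at about 13.5 N with little side load, so I'll hand in.

```bash
python3 -c "
from bench import bot
print(bot.sign_off())"
```

```text
the job is handed in; nothing more can be done
None
```

The job is handed in with the gripper still holding the cleat flush on the block's bare end, pushing at about 13.5 N: centred within about 0.1 mm, tops level to about 0.2 mm, screws facing the robot, about 43 s used, no other item touched.

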